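# Sorting tin off its hook and held over the recycling chute

## Task

The round steel sorting tin with three spent cells in it hangs by its handle on the two-pronged hook stand. Lift it up over the turned-up tips and draw it off the prongs, carry it over to the stainless chute, and hold it steady and level over the middle of the chute's open mouth with its underside about 5 cm above the mouth's rim, so that a colleague can look the cells over; finish while still holding it there. Keep the tin level all the way so that no cell falls out, and leave the dock, the gauge and the jar where they are.

Things in the scene. Friction and masses are not known exactly. Their poses are not given: they have to be found in the camera images.
- tin_grip (a point): Centre of the upright black grip block on top of the tin's handle: 26 mm thick along its x, 36 mm wide along y, 38 mm tall (19 mm above and below this point); z up. Under it a flat cross strap, 14 (x) x 84 (y) x 5 mm, underside 24 mm below this point. The tin's underside is 114 mm and its rim 69 mm below this point. It hangs level.
- tin: The tin itself, loose steel, 78 mm across, 45 mm tall, open on top, with the handle over it (133 mm tall in all); two thin side straps at +-y join tin and cross strap. 0.24 to 0.42 kg. Origin at the centre of its underside, axes as those of tin_grip.
- stand: Fixed steel hook stand; origin on the ledge under the hung tin. Two prongs, 6 mm wide, 50 mm apart along y, reach from a post at x = +60 mm towards -x; tops 145 mm, undersides 137 mm above the ledge; the tin's strap lies across them. Tips at x = -15 mm turn up by 10 mm. Raise the tin 10 to 35 mm, then draw it off to -x by 60 mm before going higher: its rim lies under the prongs.
- chute_mouth (a point): Centre of the chute's open rectangular mouth, level with its rim, 135 mm above the ledge. 162 mm along x by 136 mm along y inside, stainless walls; a sloped trough runs from it along +x over the end of the ledge into a lidded white bin. Fixed.
- chute: The fixed chute with its bin; origin on the ledge right below the mouth's centre, +x down the trough.
- cell0_center (a point): Centre of a brass-coloured spent cell, a cylinder 15.6 mm across and 27 mm long, 12 g, loose, standing on the tin's floor at the start.
- cell1_center (a point): Centre of a copper-coloured spent cell, a cylinder 15.6 mm across and 27 mm long, 12 g, loose, standing on the tin's floor at the start.
- cell2_center (a point): Centre of a yellow spent cell, a cylinder 15.6 mm across and 27 mm long, 12 g, loose, standing on the tin's floor at the start.
- dock_center (a point): Centre of the cracked blue plastic charging dock, loose, 80 mm by 100 mm, 42 mm tall; stands on the ledge.
- gauge_center (a point): Centre of the clear acrylic sizing gauge, a loose plate with four holes, 50 mm by 100 mm, 8 mm thick, lying on the ledge.
- jar_center (a point): Centre of the closed green glass battery jar, loose, 60 mm across and 85 mm tall, standing on the ledge.
Not all that is in view belongs to the job. Of the things shaped like the stand, the steel one is meant. There is more than one size of the tin; the job needs the smaller.

How it is judged:
By the outcome, as a careful person would: the job done as asked, in the order asked, and still so for the second after the job is handed in, while the arm keeps its last pose, push and grip.
It also fails if it takes over 43 s, if anything falls off the work surface, if the arm or the gripper's body presses on something with over 40 N, if the wrist force passes 120 N, or if a joint passes its speed limit or range.

## Robot

A 6-joint arm with a two-finger parallel gripper is mounted at the origin on the work surface. World frame = base frame: x ahead of the robot, y to its left, z up, the work surface at z = 0. Lengths are in mm, angles in rad, forces in N, time in s.
With the tool pointing down it reaches from about 275 to 750 mm from the base axis. Payload 10.2 kg.
Tool frame: the origin (TCP) lies at the very end of the fingers, on their centre line; the grasp point (between the pads) lies behind it (ctrl.grasp_offset is the z of the grasp point in the tool frame, in mm); z points along the fingers, y is the direction in which the jaws open and shut (so a half turn about z gives the same grasp; the last joint's range is limited). The gripper opens to 85 mm and grips with 20 to 120 N. Pads are 22 mm wide; open, the fingers measure 114 mm over their backs; the gripper's body (76 mm by 85 mm) begins 54 mm behind the grasp point. The pads swing forward as they close: fully open they stand 13 mm farther back than shut.
Start: joints at [-1.544, 0.313, 1.498, -0, 1.331, -0.223], TCP at [129.772, -508.714, 192.194] pointing down, gripper open.
Joint ranges: [-2.94, 2.94], [-0.97, 2.17], [0.19, 2.56], [-1.23, 4.37], [0.02, 3.11], [-2.88, 2.88]. Speed limits (rad/s): [2.39, 2.39, 3.01, 3.14, 3.14, 3.14].

## Interface

Orientations are given as a unit quaternion [w, x, y, z].
In Python, from rig import ctrl, capture, job gives the robot as it stands. The module is installed in compiled form; this text tells all that it offers.
- The arm moves only by the tool move_arm, never from a script. Its argument "series" is a list of rows, each a list of 7 numbers: the turn, a rotation vector about the tool's x, y, z in rad, then the shift along the tool's x, y, z in cm, then the opening, from 0 (shut) to 1 (fully open). A call has 1 to 5 rows; each row is the pose to reach, as a shift and turn from the pose measured when the call began, along the tool's axes at that moment; what a row does not reach only later rows make up. A row lasts 1/12 s, in which the tool goes at most 41.7 mm and 7.16 degrees, less where a joint would pass 70% of its speed; a pose out of reach is approached as far as the arm can. A call with a gripper value outside its range is refused whole. The fingers move at their own pace and stop on an object; "grip_force" is the grip in N (left out, the last holds). Time passes only in rows, so rows that repeat a pose let the fingers close. It gives the time, the measured TCP pose, the force and the opening at its end, in the units of the state.
- ctrl.sense(): the state, without advancing time (a new reading comes with each control period).
- capture(name): name is "scene" or "top" or "wrist"; returns a dict with "frame" (480x640x3 uint8, red, green, blue), "mtx" (3x3 intrinsics, pixels), "dist" ([k1, k2, p1, p2, k3] as OpenCV has them; the pictures are not rectified), "R" (3x3) and "t" (3): a world point X has camera coordinates R X + t. Camera axes: x right, y down, z forward; pixel columns grow to the right and rows downward; lengths in mm; the calibration is good to about 2 mm. A picture is of the moment at which its call begins. There is no depth.
- job.finish_job(): hands the job in, once; it reports no verdict.
The state is a dict: "time_s": time; "joints": joint angles; "dq": joint speeds; "tau": joint torques, N m; "eef_pos": TCP position; "ee_rot": TCP orientation; "force": force on the tool from outside, world axes, zero at the start; "wrist_torque": the same for the moment, N m; "grip_width": opening from 0.0 (shut) to 1.0 (fully open).
Only numpy, scipy, OpenCV 4.12 (cv2) and the standard library are available. Lean on these libraries where they do the work, as an engineer would, in place of code of your own. Each camera call takes 0.05 s, during which the arm holds its last target.

## Working session

There is one attempt and no reset: what is moved stays moved. The work goes in short steps, Python scripts to look and compute and a tool call to move; the robot and the scene stay as the last step left them, time stands still between calls to the robot, and variables do not carry over. Pictures are saved under pics/ and viewed, and the job is handed in when it is done.

Besides the shell and the picture viewer there is one more tool, called after ">>>" as name(argument=value, ...) on one line, values as JSON. move_arm: Moves the arm, as the interface text tells. Its arguments: {"type":"object","properties":{"series":{"type":"array","items":{"type":"array","items":{"type":"number"}}},"grip_force":{"type":"number"}},"required":["series"]}

```bash
mkdir -p pics; python3 - <<'E'
from rig import ctrl,capture,job
import cv2,numpy as np
for n in ["scene","top","wrist"]:
    c=capture(n); cv2.imwrite(f"pics/{n}0.png",c["frame"][:,:,::-1])
    print(n,c["mtx"].tolist(),c["dist"],c["R"].tolist(),c["t"])
print(ctrl.sense(),ctrl.grasp_offset)
E
```

```text
scene [[437.16659731473504, 0.0, 320.7790099183859], [0.0, 437.16659731473504, 235.83609684149758], [0.0, 0.0, 1.0]] [-0.03431352  0.          0.          0.          0.        ] [[-0.7205355986719832, 0.6934168071267095, -0.0012580304473077588], [0.5386329853098373, 0.5585539426513695, -0.6307868104873652], [-0.43669549823947035, -0.4551819688243484, -0.7759551643455763]] [ 302.83505881 -185.97526955 1365.10162283]
top [[594.9864997458967, 0.0, 319.2074027264357], [0.0, 594.9864997458967, 237.58027195236482], [0.0, 0.0, 1.0]] [-0.08473261  0.          0.          0.          0.        ] [[0.029015496711459744, -0.9992817839805923, 0.024372467153571293], [-0.9974233787899704, -0.03054474823048968, -0.06491241636801409], [0.06561024610368182, -0.02242620253410365, -0.997593284383026]] [  17.7921896   459.64181394 1323.29598983]
wrist [[362.699098766151, 0.0, 316.58893114102074], [0.0, 362.699098766151, 239.28140052539013], [0.0, 0.0, 1.0]] [-0.06569736  0.          0.          0.          0.        ] [[0.24668715809530362, -0.9690945898161165, -0.0010592544530422959], [-0.917277680997
[... 154 characters left out ...]
69]
{'time_s': 0.15, 'joints': array([-1.54439231e+00,  3.13337976e-01,  1.49822987e+00, -3.87375189e-06,
        1.33099522e+00, -2.23394500e-01]), 'dq': array([ 0.00100408, -0.00226637, -0.00287155, -0.00107492, -0.00044209,
        0.00096338]), 'tau': array([ 1.05539730e-03, -4.12369215e+01, -2.59798640e+01, -3.35672657e-04,
        3.18765109e-03,  7.81079137e-06]), 'eef_pos': array([ 129.76859845, -508.48443304,  191.77041907]), 'ee_rot': array([-4.83039284e-04,  9.92210048e-01,  1.24575222e-01,  4.58411314e-05]), 'force': array([ 0.57541389,  0.41630628, -0.44315102]), 'wrist_torque': array([ 0.01503439, -0.05396892, -0.02484267]), 'grip_width': 1.0006685456254647} -18.700000000000003
```

View pics/scene0.png

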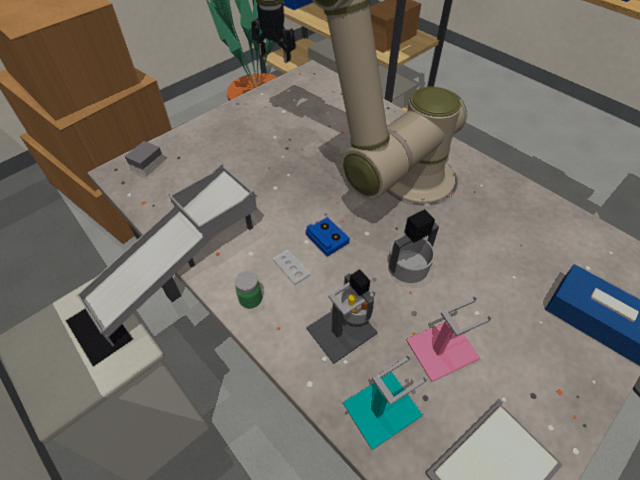

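View pics/top0.png

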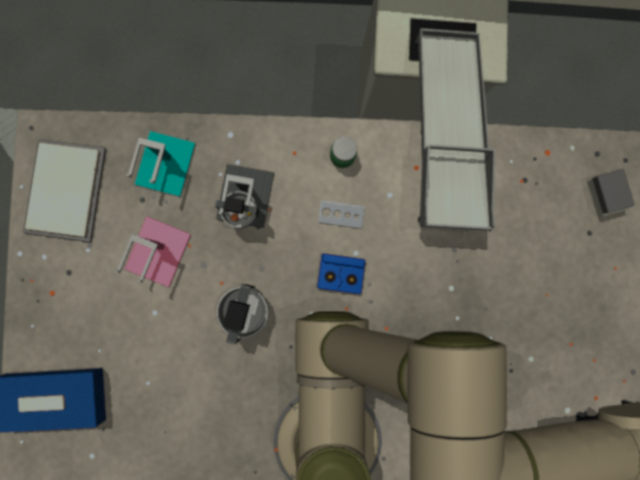

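View pics/wrist0.png

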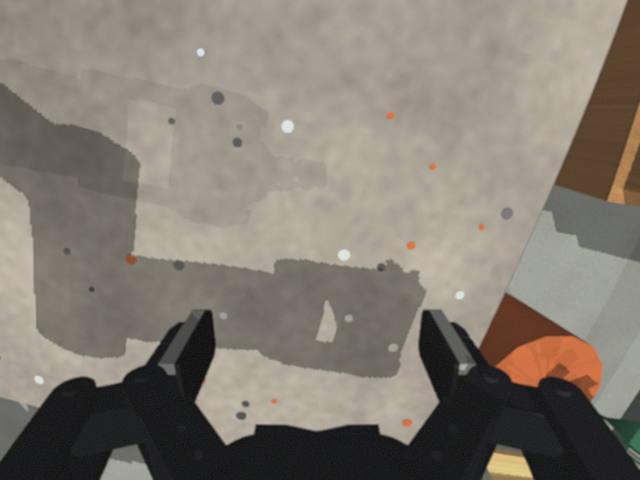

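```bash
cat > h.py <<'E'
import cv2,numpy as np
from rig import ctrl,capture,job
def ray(c,u,v):
    p=cv2.undistortPoints(np.array([[[u,v]]],float),c["mtx"],c["dist"])[0,0]
    R=np.array(c["R"]);t=np.array(c["t"]); return -R.T@t, R.T@np.array([p[0],p[1],1])
def plane(c,u,v,z):
    o,d=ray(c,u,v); return o+d*(z-o[2])/d[2]
def tri(c1,a,c2,b):
    o1,d1=ray(c1,*a);o2,d2=ray(c2,*b)
    s=np.linalg.lstsq(np.c_[d1,-d2],o2-o1,rcond=None)[0]
    p,q=o1+s[0]*d1,o2+s[1]*d2; return (p+q)/2,np.linalg.norm(p-q)
def proj(c,X):
    return cv2.projectPoints(np.array(X,float).reshape(-1,3),cv2.Rodrigues(np.array(c["R"]))[0],np.array(c["t"],float),c["mtx"],c["dist"])[0][:,0]
E
python3 - <<'E'
import cv2,numpy as np
a=cv2.imread("pics/top0.png");b=cv2.imread("pics/scene0.png")
x=cv2.resize(a[150:240,200:290],None,fx=6,fy=6,interpolation=cv2.INTER_CUBIC)
cv2.imwrite("pics/ct.png",x)
x=cv2.resize(b[260:370,295:395],None,fx=5,fy=5,interpolation=cv2.INTER_CUBIC)
cv2.imwrite("pics/cs.png",x)
x=cv2.resize(a[130:250,400:510],None,fx=5,fy=5,interpolation=cv2.INTER_CUBIC)
cv2.imwrite("pics/cc.png",x)
E
```

```text
(no output)
```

View pics/ct.png

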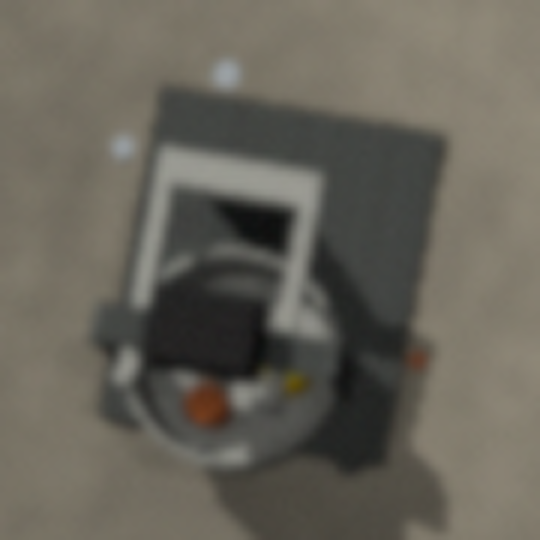

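View pics/cs.png

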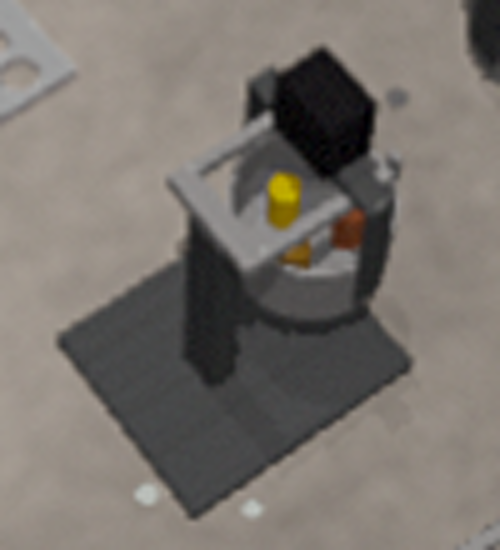

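View pics/cc.png

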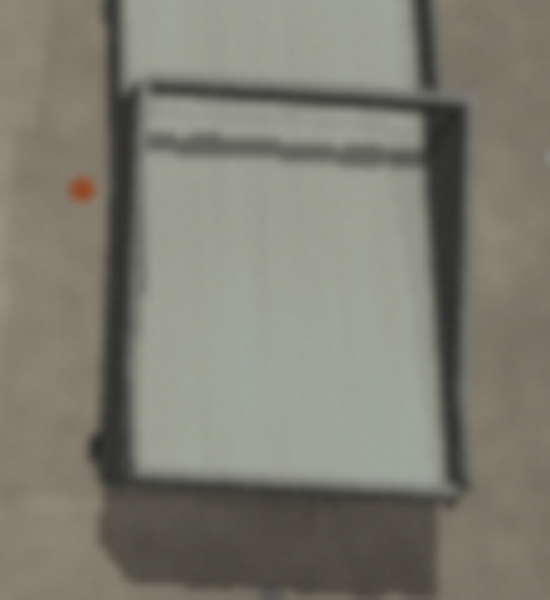

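```bash
python3 - <<'E'
import cv2,numpy as np
a=cv2.imread("pics/top0.png");b=cv2.imread("pics/scene0.png")
f=lambda x:np.clip(255*(x/255.)**0.45,0,255).astype(np.uint8)
x=cv2.resize(a[190:222,215:255],None,fx=10,fy=10,interpolation=cv2.INTER_CUBIC)
y=cv2.resize(b[265:301,345:375],None,fx=10,fy=10,interpolation=cv2.INTER_CUBIC)
z=np.zeros((360,710,3),np.uint8);z[:320,:400]=f(x);z[:,410:]=f(y)
cv2.imwrite("pics/e.png",z)
E
```

```text
(no output)
```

View pics/e.png

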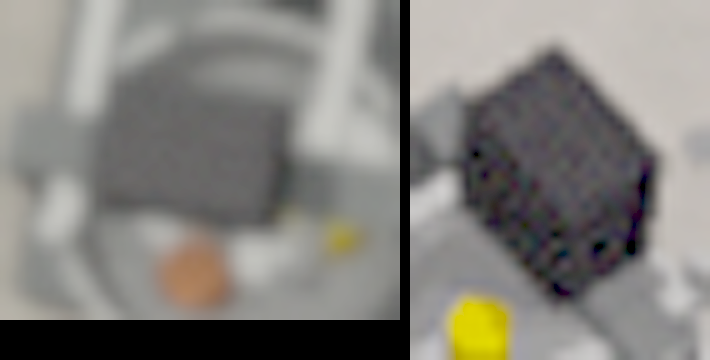

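```bash
python3 - <<'E'
from h import *
T=capture("top");S=capture("scene")
print("camT",ray(T,0,0)[0],"camS",ray(S,0,0)[0])
cv=lambda u,v,f,x,y:((u+.5)/f-.5+x,(v+.5)/f-.5+y)
def show(n,c,pts,f,x,y,z):
    P=np.array([plane(c,*cv(u,v,f,x,y),z) for u,v in pts])
    e=[P[(i+1)%len(P)]-P[i] for i in range(len(P))]
    print(n,P[:,:2].round(0).tolist(),"mean",P.mean(0).round(1),"len",[round(np.linalg.norm(k)) for k in e],"ang",[round(np.degrees(np.arctan2(k[1],k[0])),1) for k in e])
show("gripT",T,[(110,73),(277,97),(263,220),(97,205)],10,215,190,188)
show("gripS",S,[(555-410,43),(655-410,157),(568-410,225),(468-410,105)],10,345,265,188)
show("barT",T,[(160,148),(326,172)],6,200,150,145)
show("barS",S,[(168,183),(245,270)],5,295,260,145)
show("plateT",T,[(162,88),(445,135),(385,468),(98,420)],6,200,150,4)
show("plateS",S,[(60,342),(195,517),(412,365)],5,295,260,4)
show("mouthT",T,[(143,85),(468,98),(463,494),(133,480)],5,400,130,135)
s=cv2.imread("pics/scene0.png")
cv2.imwrite("pics/cs2.png",cv2.resize(s[160:250,165:265],None,fx=6,fy=6,interpolation=cv2.INTER_CUBIC))
E
```

```text
camT [ 371.11946631   61.49555833 1349.51401396] camS [914.50958836 515.2559448  942.32788271]
gripT [[522.0, 222.0], [518.0, 189.0], [494.0, 190.0], [496.0, 223.0]] mean [507.5 205.9 188. ] len [33, 24, 33, 26] ang [np.float64(-96.5), np.float64(175.8), np.float64(86.6), np.float64(-3.3)]
gripS [[494.0, 193.0], [500.0, 226.0], [525.0, 225.0], [519.0, 191.0]] mean [509.5 208.8 188. ] len [34, 25, 35, 24] ang [np.float64(79.8), np.float64(-2.8), np.float64(-100.9), np.float64(175.6)]
barT [[574.0, 228.0], [568.0, 171.0]] mean [570.8 199.6 145. ] len [57, 57] ang [np.float64(-96.5), np.float64(83.5)]
barS [[569.0, 177.0], [575.0, 229.0]] mean [571.7 202.7 145. ] len [52, 52] ang [np.float64(83.0), np.float64(-97.0)]
plateT [[621.0, 248.0], [606.0, 139.0], [478.0, 158.0], [493.0, 267.0]] mean [549.7 202.8   4. ] len [109, 129, 110, 129] ang [np.float64(-97.7), np.float64(171.9), np.float64(82.2), np.float64(-8.5)]
plateS [[605.0, 144.0], [621.0, 250.0], [494.0, 267.0]] mean [573.4 220.3   4. ] len [107, 127, 166] ang [np.float64(81.8), np.float64(171.9), np.float64(-48.1)]
mouthT [[648.0, -188.0], [648.0, -326.0], [481.0, -325.0], [483.0, -186.0]] mean [ 565. -256.  135.] len [138, 167, 139, 166] ang [np.float64(-90.0), np.float64(179.6), np.float64(89.4), np.float64(-0.6)]
```

View pics/cs2.png

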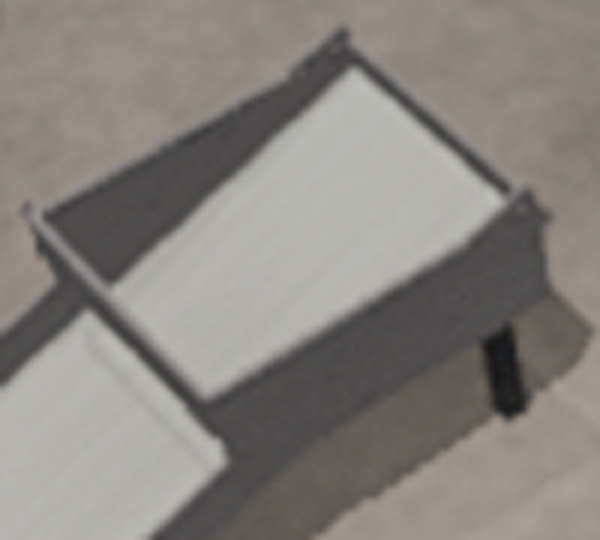

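```bash
cat >> h.py <<'E'
from scipy.spatial.transform import Rotation as Ro
def rel(target,yaw):
    s=ctrl.sense(); q=s["ee_rot"]; R=Ro.from_quat(q,scalar_first=True)
    th=np.radians(yaw); G=Ro.from_matrix(np.array([[np.cos(th),np.sin(th),0],[np.sin(th),-np.cos(th),0],[0,0,-1]]))
    d=R.inv().apply(np.array(target)-s["eef_pos"])/10
    w=(R.inv()*G).as_rotvec()
    print("t",round(s["time_s"],2),"pos",s["eef_pos"].round(1),"yaw",np.degrees(np.arctan2(*R.as_matrix()[[1,0],0])).round(1),"tilt",np.degrees(np.arccos(-R.as_matrix()[2,2])).round(2),"q",s["joints"].round(2),"F",s["force"].round(1),"g",round(s["grip_width"],3))
    print("rotvec",w.round(3),"shift cm",d.round(2),"rows>=",round(max(np.linalg.norm(d)/4.17,np.degrees(np.linalg.norm(w))/7.16),1))
E
python3 - <<'E'
from h import *
S=capture("scene")
P=np.array([plane(S,(u+.5)/6-.5+165,(v+.5)/6-.5+160,135) for u,v in [(28,207),(345,35),(535,200),(208,400)]]);print(P.round(0),P.mean(0))
T=capture("top")
print("bigtin", [plane(T,240,312,z).round(0) for z in(0,130)], [tri(T,(238,317),S,(420,225))])
rel([508.5,207.5,250],82)
E
```

```text
[[ 646. -332.  135.]
 [ 482. -326.  135.]
 [ 486. -182.  135.]
 [ 652. -185.  135.]] [ 566.64493468 -256.30839036  135.        ]
bigtin [array([286., 205.,   0.]), array([295., 191., 130.])] [(array([285.04391111, 193.35506036, 160.47476611]), np.float64(4.757582411793802))]
t 0.35 pos [ 129.8 -508.6  192.1] yaw 14.3 tilt 0.02 q [-1.54  0.31  1.5   0.    1.33 -0.22] F [-0.1 -0.5 -0.2] g 0.998
rotvec [-0.    -0.    -1.181] shift cm [ 54.4  -60.03  -5.77] rows>= 19.5
```

>>> move_arm(series=[[0,0,-0.03,1.2,-1.4,-2,1],[0,0,-0.08,3.7,-4.1,-4,1],[0,0,-0.14,6.2,-6.9,-6,1],[0,0,-0.19,8.7,-9.6,-8,1],[0,0,-0.25,11.2,-12.3,-9,1]])

```text
time_s: 0.77
eef_pos: [208.4, -360.8, 284.0]
ee_rot: [0.001, 0.969, 0.248, 0.0]
force: [0.9, 0.5, -0.2]
grip_width: 0.997
```

```bash
python3 -c "
from h import *
rel([508.5,207.5,280],82)"
```

```text
t 0.77 pos [ 208.4 -360.8  284. ] yaw 28.7 tilt 0.14 q [-1.33  0.01  1.62  0.    1.51 -0.26] F [ 0.9  0.5 -0.2] g 0.997
rotvec [ 0.002  0.002 -0.93 ] shift cm [ 53.64 -35.4    0.29] rows>= 15.4
```

>>> move_arm(series=[[0,0,-0.055,3.1,-2.1,0,1],[0,0,-0.11,6.3,-4.2,0,1],[0,0,-0.165,9.4,-6.2,0,1],[0,0,-0.22,12.6,-8.3,0,1],[0,0,-0.27,15.7,-10.4,0,1]])

```text
time_s: 1.18
eef_pos: [296.4, -192.3, 283.9]
ee_rot: [0.002, 0.926, 0.377, 0.0]
force: [1.2, -1.7, 0.5]
grip_width: 0.999
```

```bash
python3 -c "
from h import *
rel([508.5,207.5,280],82)"
```

```text
t 1.18 pos [ 296.4 -192.3  283.9] yaw 44.3 tilt 0.18 q [-0.91 -0.14  1.76 -0.    1.52 -0.11] F [ 1.2 -1.7  0.5] g 0.999
rotvec [ 0.002  0.002 -0.657] shift cm [ 43.11 -13.78   0.3 ] rows>= 10.9
```

>>> move_arm(series=[[0,0,-0.055,3.6,-1.1,0,1],[0,0,-0.11,7.2,-2.3,0,1],[0,0,-0.165,10.8,-3.4,0,1],[0,0,-0.22,14.4,-4.6,0,1],[0,0,-0.275,18,-5.7,0,1]])

```text
time_s: 1.6
eef_pos: [385.7, -23.7, 283.8]
ee_rot: [0.002, 0.865, 0.502, 0.0]
force: [0.2, -1.3, 0.6]
grip_width: 0.992
```

```bash
python3 -c "
from h import *
rel([508.5,207.5,280],82)"
```

```text
t 1.6 pos [385.7 -23.7 283.8] yaw 60.3 tilt 0.22 q [-0.37 -0.06  1.69 -0.    1.51  0.15] F [ 0.2 -1.3  0.6] g 0.992
rotvec [ 0.003  0.002 -0.379] shift cm [26.17 -0.81  0.33] rows>= 6.3
```

>>> move_arm(series=[[0,0,-0.055,3.6,-0.1,0,1],[0,0,-0.11,7.2,-0.2,0,1],[0,0,-0.165,10.8,-0.3,0,1],[0,0,-0.22,14.4,-0.4,0,1],[0,0,-0.275,18,-0.5,0,1]])

```text
time_s: 2.02
eef_pos: [471.1, 137.1, 283.4]
ee_rot: [0.002, 0.787, 0.617, -0.0]
force: [0.5, -1.6, 0.3]
grip_width: 0.998
```

```bash
python3 -c "
from h import *
rel([508.5,207.5,280],82)
c=capture('wrist');cv2.imwrite('pics/w1.png',c['frame'][:,:,::-1])"
```

```text
t 2.02 pos [471.1 137.1 283.4] yaw 76.2 tilt 0.23 q [ 0.05  0.18  1.43 -0.    1.53  0.29] F [ 0.5 -1.6  0.3] g 0.998
rotvec [ 0.003  0.003 -0.101] shift cm [7.73 1.95 0.33] rows>= 1.9
```

View pics/w1.png

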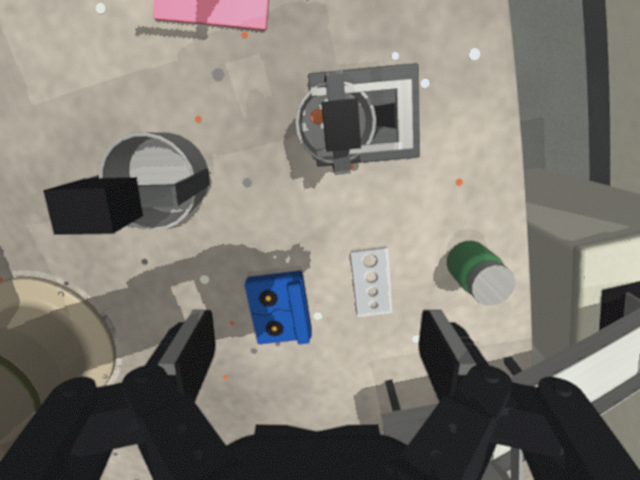

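The wrist view shows the tin's grip block near (341,124), the prong frame up to (410,110), the big tin at left (155,180), dock (278,308), gauge (371,282) and jar (480,272).

>>> move_arm(series=[[0,0,-0.04,2.5,0.6,0.3,1],[0.002,0.002,-0.08,5,1.3,0.3,1],[0.003,0.003,-0.1,6.5,1.7,0.3,1],[0.003,0.003,-0.1,6.5,1.7,0.3,1]])

```text
time_s: 2.4
eef_pos: [504.8, 202.3, 278.8]
ee_rot: [-0.002, 0.752, 0.659, 0.0]
force: [0.3, -0.7, -1.0]
grip_width: 1.002
```

```bash
python3 - <<'E'
from h import *
rel([508.5,207.5,230],82)
c=capture('wrist');f=c['frame'];cv2.imwrite('pics/w2.png',f[:,:,::-1])
E
```

```text
t 2.4 pos [504.8 202.3 278.8] yaw 82.5 tilt 0.19 q [0.16 0.31 1.28 0.   1.55 0.3 ] F [ 0.3 -0.7 -1. ] g 1.002
rotvec [-0.002 -0.003  0.008] shift cm [0.55 0.31 4.88] rows>= 1.2
```

View pics/w2.png

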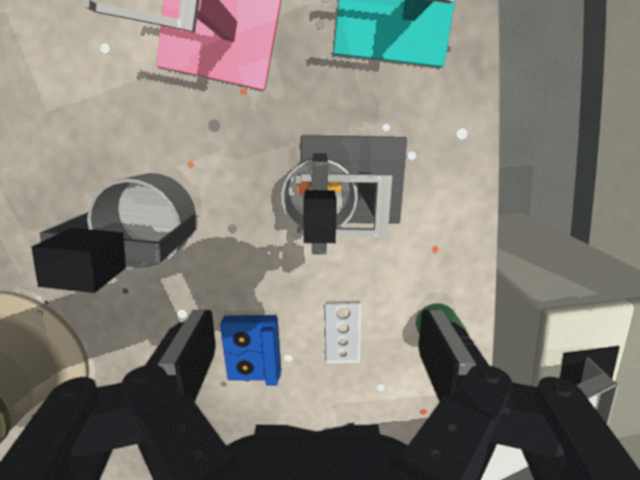

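The grip block now appears upright at about (320,215); its edges are aligned with the picture axes, so the yaw fits. I'll measure its top face.

```bash
python3 - <<'E'
import cv2,numpy as np
a=cv2.imread("pics/w2.png")
x=cv2.resize(a[140:270,270:410],None,fx=5,fy=5,interpolation=cv2.INTER_CUBIC)[:600]
cv2.imwrite("pics/w2c.png",np.clip(255*(x/255.)**0.45,0,255).astype(np.uint8))
E
```

```text
(no output)
```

View pics/w2c.png

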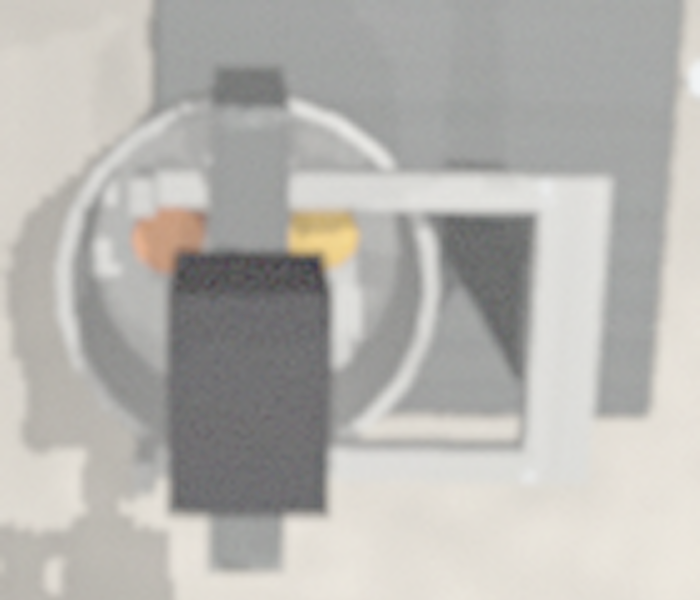

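```bash
python3 - <<'E'
from h import *
c=capture('wrist')
P=np.array([plane(c,(u+.5)/5-.5+270,(v+.5)/5-.5+140,188) for u,v in [(174,292),(327,292),(327,514),(170,514)]])
print(P.round(1),P.mean(0))
for i in range(4):
    k=P[(i+1)%4]-P[i]; print(np.linalg.norm(k).round(1),np.degrees(np.arctan2(k[1],k[0])).round(1))
m=P.mean(0)
rel([m[0],m[1],220],82)
E
```

```text
[[496.9 225.3 188. ]
 [520.2 222.2 188. ]
 [515.9 186.5 188. ]
 [491.1 189.8 188. ]] [506.03885973 205.95776193 188.        ]
23.4 -7.6
36.0 -96.8
25.0 172.4
36.0 80.7
t 2.5 pos [504.1 200.3 279.3] yaw 82.3 tilt 0.15 q [0.16 0.31 1.28 0.   1.55 0.3 ] F [ 0.8 -0.5  1. ] g 0.997
rotvec [-0.002 -0.002  0.005] shift cm [0.57 0.12 5.93] rows>= 1.4
```

>>> move_arm(series=[[0,0,0.005,0.6,0.2,2.5,0.75],[0,0,0.005,0.6,0.25,5.5,0.75],[0,0,0.005,0.6,0.25,8,0.75],[0,0,0.005,0.6,0.25,9,0.75],[0,0,0.005,0.6,0.25,9,0.75]])

```text
time_s: 2.92
eef_pos: [506.2, 205.2, 187.7]
ee_rot: [-0.002, 0.755, 0.656, -0.001]
force: [1.5, 0.2, 0.6]
grip_width: 0.75
```

```bash
python3 - <<'E'
from h import *
rel([507.5,206.5,153],82)
c=capture('wrist');f=c['frame'];cv2.imwrite('pics/w3.png',f[:,:,::-1])
E
```

```text
t 2.92 pos [506.2 205.2 187.7] yaw 81.9 tilt 0.29 q [0.17 0.37 1.44 0.   1.34 0.31] F [1.5 0.2 0.6] g 0.75
rotvec [-0.005 -0.001 -0.001] shift cm [0.14 0.13 3.47] rows>= 0.8
```

View pics/w3.png

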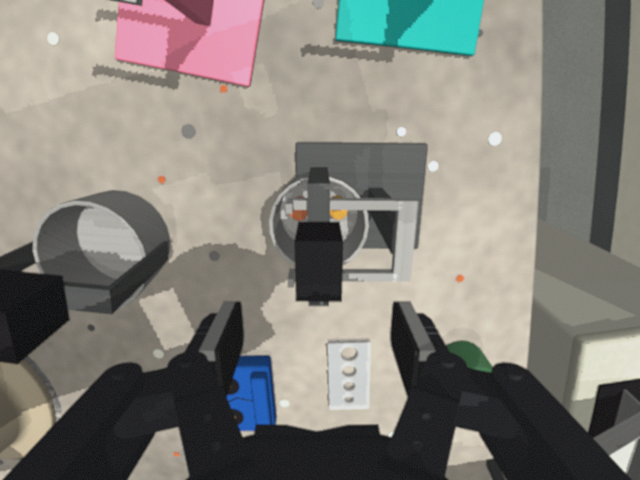

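```bash
python3 - <<'E'
from h import *
c=capture('wrist');p=ctrl.sense()["eef_pos"];print(p,proj(c,[p,[507.5,206.5,188],p+[0,0,18.7],p+[0,0,13]]))
g=c['frame'].max(2)
a=cv2.imread("pics/w3.png")
x=cv2.resize(a[210:320,270:380],None,fx=5,fy=5,interpolation=cv2.INTER_CUBIC)
cv2.imwrite("pics/w3c.png",np.clip(255*(x/255.)**0.45,0,255).astype(np.uint8))
E
```

```text
[507.80804214 205.73869789 190.82613761] [[319.52777006 274.88653485]
 [318.75788387 271.5915315 ]
 [319.7207245  290.44300104]
 [319.65810984 285.38945566]]
```

View pics/w3c.png

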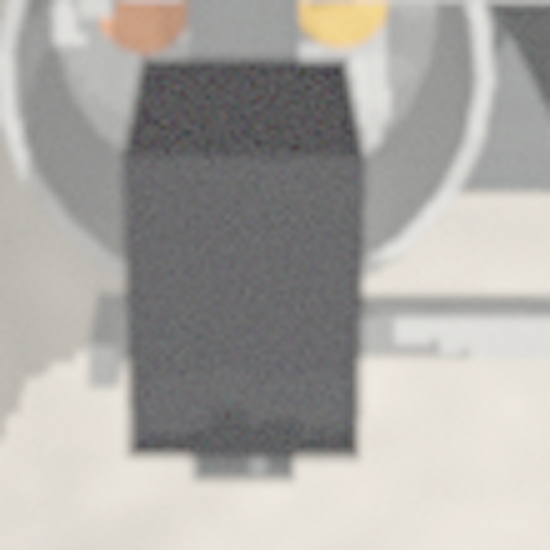

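Block's top-face centre is at (319,271), exactly where (507.5, 206.5, 188) projects. I'll descend and close.

>>> move_arm(series=[[-0.003,0,0,0.05,0,1.5,0.75],[-0.003,0,0,0.05,0,3,0.75],[-0.003,0,0,0.05,0,3.6,0.75],[-0.003,0,0,0.05,0,3.6,0.75]], grip_force=60)

```text
time_s: 3.35
eef_pos: [507.9, 206.2, 155.1]
ee_rot: [0.0, 0.755, 0.656, 0.002]
force: [0.1, -0.1, -0.2]
grip_width: 0.751
```

```bash
python3 - <<'E'
from h import *
rel([507.5,206.5,153],82)
E
```

```text
t 3.35 pos [507.9 206.2 155.1] yaw 81.9 tilt 0.23 q [0.17 0.39 1.49 0.   1.26 0.31] F [ 0.1 -0.1 -0.2] g 0.751
rotvec [ 0.003 -0.002 -0.001] shift cm [ 0.03 -0.05  0.21] rows>= 0.1
```

>>> move_arm(series=[[0,0,0,0,0,0.2,0.5],[0,0,0,0,0,0.2,0.4],[0,0,0,0,0,0.2,0.35],[0,0,0,0,0,0.2,0.3],[0,0,0,0,0,0.2,0.2]])

```text
time_s: 3.77
eef_pos: [508.1, 206.2, 153.5]
ee_rot: [0.001, 0.755, 0.656, 0.002]
force: [0.3, -0.6, 0.4]
grip_width: 0.202
```

>>> move_arm(series=[[0,0,0,0,0,0,0.1],[0,0,0,0,0,0,0],[0,0,0,0,0,0,0],[0,0,0,0,0,0,0]])

```text
time_s: 4.1
eef_pos: [508.1, 206.2, 153.5]
ee_rot: [0.001, 0.755, 0.656, 0.002]
force: [0.2, 1.0, 0.2]
grip_width: 0.001
```

```bash
python3 - <<'E'
from h import *
rel([507.5,206.5,153],82)
c=capture('wrist');f=c['frame'];cv2.imwrite('pics/w4.png',f[:,:,::-1])
E
```

```text
t 4.1 pos [508.1 206.2 153.5] yaw 81.9 tilt 0.27 q [0.17 0.39 1.49 0.   1.26 0.31] F [0.2 1.  0.2] g 0.001
rotvec [ 0.004 -0.003 -0.001] shift cm [ 0.02 -0.07  0.05] rows>= 0.0
```

View pics/w4.png

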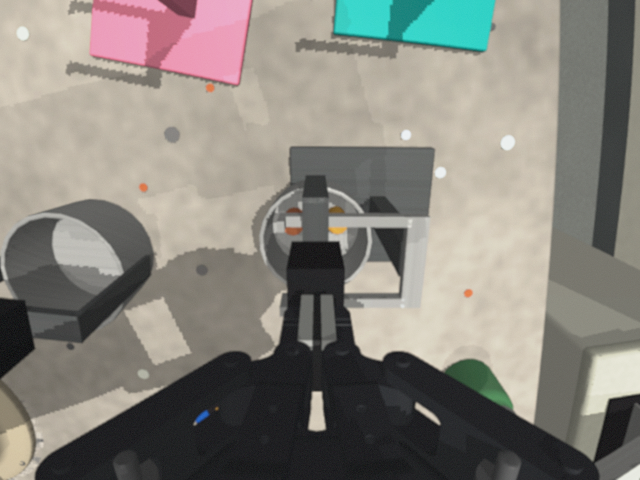

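The fingers shut to 0 without holding anything. I'll look closely before doing anything else.

```bash
python3 - <<'E'
from h import *
c=capture('wrist');p=ctrl.sense()["eef_pos"];print(p,"cam",ray(c,0,0)[0],proj(c,[p,[507.5,206.5,188],[507.5,206.5,150]]))
f=lambda x:np.clip(255*(x/255.)**0.45,0,255).astype(np.uint8)
a=cv2.imread("pics/w4.png")
x=cv2.resize(a[220:360,250:390],None,fx=4,fy=4,interpolation=cv2.INTER_CUBIC)
cv2.imwrite("pics/w4c.png",f(x))
for n in("scene","top"): 
    c=capture(n)["frame"][:,:,::-1]; cv2.imwrite(f"pics/{n}4.png",c)
    k=c[240:370,295:425] if n=="scene" else c[140:270,180:310]
    cv2.imwrite(f"pics/{n}4c.png",f(cv2.resize(k,None,fx=4,fy=4,interpolation=cv2.INTER_CUBIC)))
E
```

```text
[508.08715562 206.18660312 153.47376418] cam [518.03380309 287.47523479 335.54756084] [[318.42418656 274.61603111]
 [317.66065904 305.14291212]
 [317.25232091 271.67659581]]
```

View pics/w4c.png

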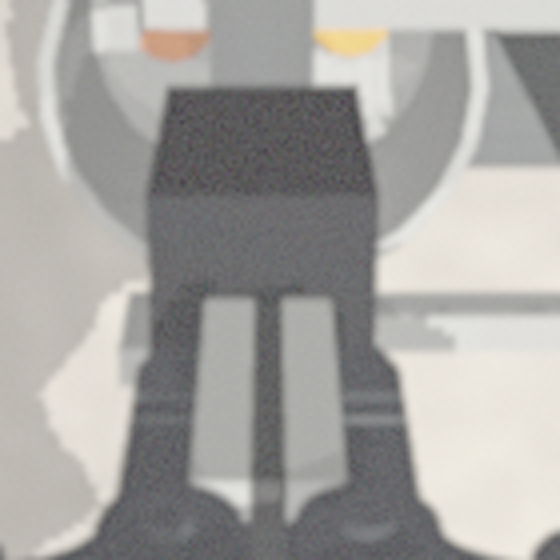

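View pics/scene4c.png

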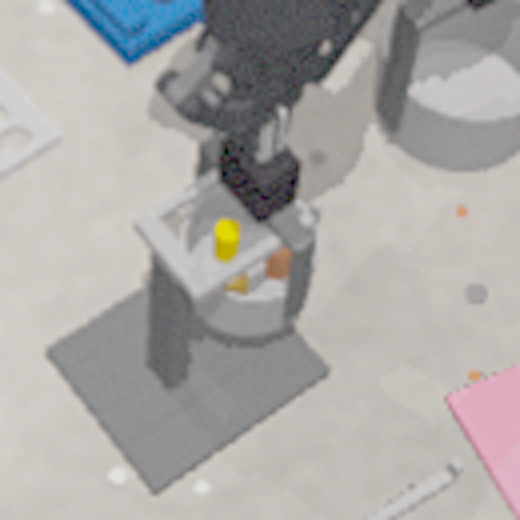

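View pics/top4c.png

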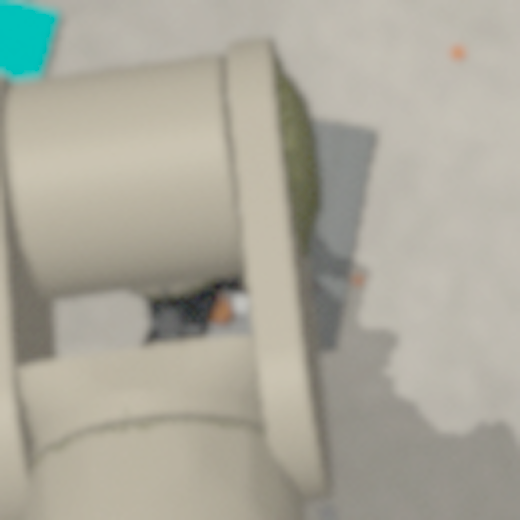

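>>> move_arm(series=[[0,0,0,0,0,-3,0],[0,0,0,0,0,-6,0],[0,0,0,0,0,-6,0],[0,0,0,0,0,-6,0]])

```text
time_s: 4.63
eef_pos: [508.4, 206.2, 214.7]
ee_rot: [0.001, 0.755, 0.656, 0.004]
force: [-0.9, -0.2, -0.5]
grip_width: -0.002
```

```bash
python3 - <<'E'
from h import *
f=lambda x:np.clip(255*(x/255.)**0.45,0,255).astype(np.uint8)
w=capture('wrist');s=capture('scene');p=ctrl.sense()["eef_pos"]
print(p,proj(w,[p]),proj(s,[p,p+[0,0,35]]))
np.savez("c5.npz",w=0)
k=w["frame"][230:370,250:390,::-1];cv2.imwrite("pics/w5c.png",f(cv2.resize(k,None,fx=4,fy=4,interpolation=cv2.INTER_CUBIC)))
k=s["frame"][220:320,310:410,::-1];cv2.imwrite("pics/s5c.png",f(cv2.resize(k,None,fx=5,fy=5,interpolation=cv2.INTER_CUBIC)))
E
```

```text
[507.42979678 205.98829524 212.52021029] [[316.65701117 273.55585436]] [[360.17733128 269.58585434]
 [361.40598871 259.40896668]]
```

View pics/w5c.png

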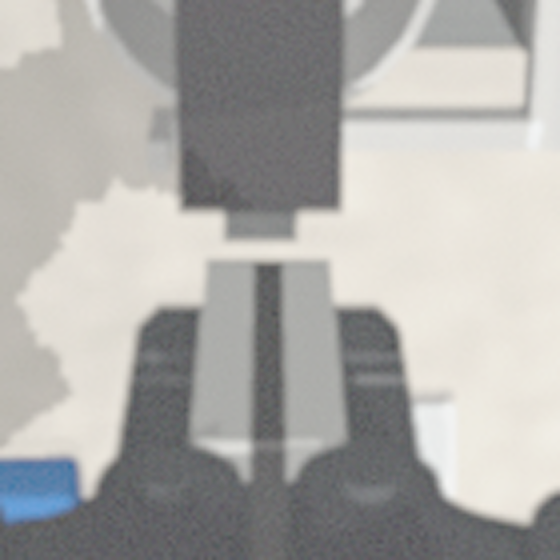

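View pics/s5c.png

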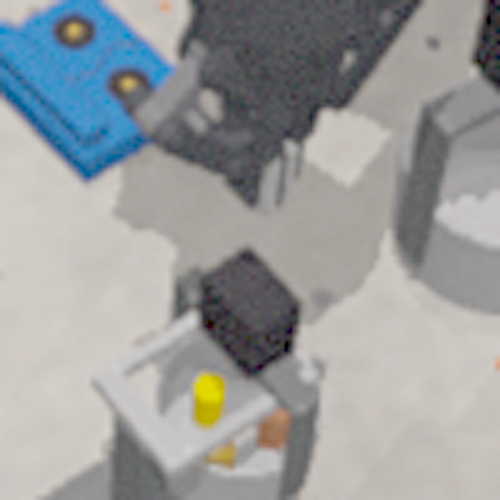

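```bash
python3 - <<'E'
from h import *
w=capture('wrist');s=capture('scene');p=ctrl.sense()["eef_pos"]
print(p,tri(w,(316.7,295),s,(310+268/5,220+207/5)), tri(w,(316.7,295),s,(310+275/5,220+207/5)))
for dz in(20,25,30,35,40): print(dz,proj(w,[p+[0,0,dz],p+[-1,11,dz]]).round(1).tolist())
E
```

```text
[507.37410931 205.94484644 212.27734964] (array([507.17954085, 211.52127252, 246.50373464]), np.float64(0.5096617357186715)) (array([507.62583503, 214.6675076 , 251.10730178]), np.float64(1.911243156160739))
20 [[318.6, 291.1], [313.4, 271.2]]
25 [[318.7, 295.8], [313.4, 275.5]]
30 [[318.8, 300.7], [313.3, 280.0]]
35 [[318.8, 306.0], [313.2, 284.7]]
40 [[318.9, 311.5], [313.1, 289.8]]
```

The cameras agree that the shut fingertips sit at z≈247–251 while the reported TCP is about 212. So the fingertips are roughly 36–40 mm behind the reported TCP, and the jaws closed in the air just above the block. I'll reopen and go about 45 mm deeper than before; there is nothing under the fingers between the prongs.

>>> move_arm(series=[[0,0,0,0,0,0,0.3],[0,0,0,0,0,0,0.5],[0,0,0,0,0,0,0.7],[0,0,0,0,0,0,0.7],[0,0,0,0,0,1,0.7]])

```text
time_s: 5.25
eef_pos: [508.2, 206.2, 203.5]
ee_rot: [0.001, 0.755, 0.656, 0.003]
force: [-0.6, -0.0, 0.1]
grip_width: 0.694
```

>>> move_arm(series=[[0,0,0,0,0,1.5,0.7],[0,0,0,0,0,3,0.7],[0,0,0,0,0,4.5,0.7],[0,0,0,0,0,5.5,0.7],[0,0,0,0,0,5.5,0.7]])

```text
time_s: 5.67
eef_pos: [507.3, 206.0, 146.0]
ee_rot: [-0.0, 0.755, 0.656, 0.001]
force: [-0.2, -1.0, -0.0]
grip_width: 0.699
```

```bash
python3 - <<'E'
from h import *
f=lambda x:np.clip(255*(x/255.)**0.45,0,255).astype(np.uint8)
rel([507.5,206.5,107],82)
w=capture('wrist');s=capture('scene')
cv2.imwrite("pics/w6.png",f(w["frame"][:,:,::-1]))
k=s["frame"][220:320,310:410,::-1];cv2.imwrite("pics/s6c.png",f(cv2.resize(k,None,fx=5,fy=5,interpolation=cv2.INTER_CUBIC)))
E
```

```text
t 5.67 pos [507.3 206.  146. ] yaw 81.9 tilt 0.11 q [0.17 0.4  1.5  0.   1.24 0.31] F [-0.2 -1.  -0. ] g 0.699
rotvec [ 0.001 -0.002 -0.001] shift cm [0.04 0.01 3.9 ] rows>= 0.9
```

View pics/w6.png

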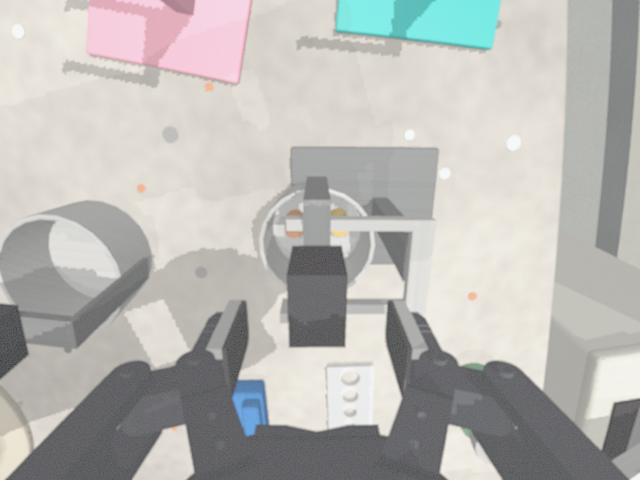

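View pics/s6c.png

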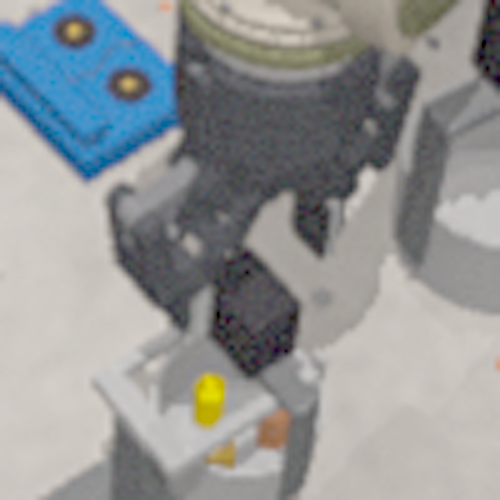

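Block (col 317) is centred between the pads (237 and 397). Continuing down.

>>> move_arm(series=[[0,0,0,0,0,1,0.7],[0,0,0,0,0,2,0.7],[0,0,0,0,0,3,0.7],[0,0,0,0,0,3.8,0.7],[0,0,0,0,0,3.8,0.7]])

```text
time_s: 6.18
eef_pos: [507.7, 206.2, 108.4]
ee_rot: [-0.0, 0.755, 0.656, 0.001]
force: [0.4, 0.2, -0.0]
grip_width: 0.702
```

```bash
python3 - <<'E'
from h import *
f=lambda x:np.clip(255*(x/255.)**0.45,0,255).astype(np.uint8)
rel([507.5,206.5,107],82)
w=capture('wrist');s=capture('scene')
cv2.imwrite("pics/w7.png",f(w["frame"][:,:,::-1]))
k=s["frame"][220:320,310:410,::-1];cv2.imwrite("pics/s7c.png",f(cv2.resize(k,None,fx=5,fy=5,interpolation=cv2.INTER_CUBIC)))
E
```

```text
t 6.18 pos [507.7 206.2 108.4] yaw 81.9 tilt 0.14 q [0.17 0.44 1.55 0.   1.15 0.31] F [ 0.4  0.2 -0. ] g 0.702
rotvec [ 0.001 -0.002 -0.001] shift cm [ 0.03 -0.03  0.14] rows>= 0.0
```

View pics/w7.png

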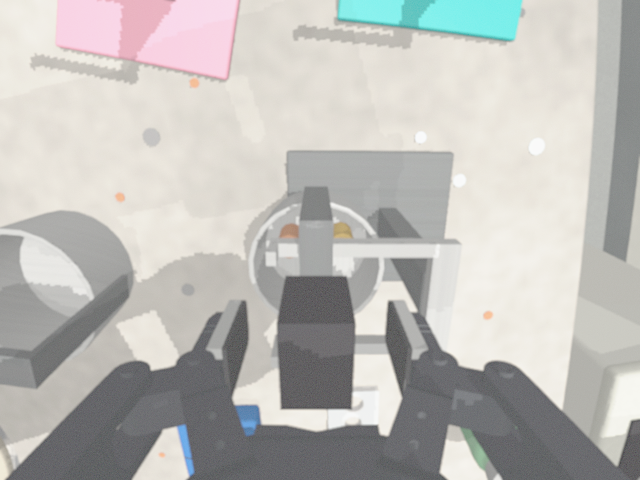

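View pics/s7c.png

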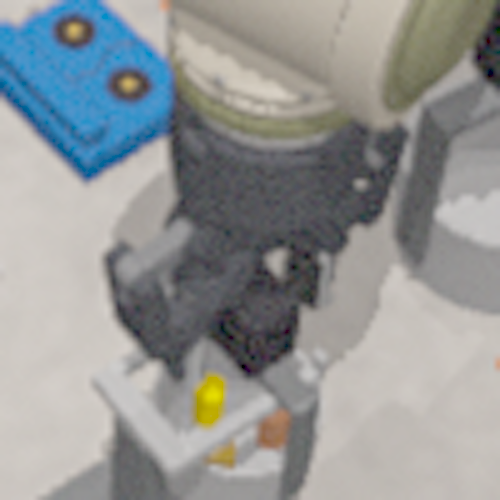

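>>> move_arm(series=[[0,0,0,0,0,0,0.5],[0,0,0,0,0,0,0.42],[0,0,0,0,0,0,0.37],[0,0,0,0,0,0,0.33],[0,0,0,0,0,0,0.28]], grip_force=60)

```text
time_s: 6.7
eef_pos: [508.6, 206.4, 110.7]
ee_rot: [0.001, 0.755, 0.656, 0.003]
force: [-2.2, 0.1, 4.2]
grip_width: 0.297
```

>>> move_arm(series=[[0,0,0,0,0,0,0.2],[0,0,0,0,0,0,0.1],[0,0,0,0,0,0,0],[0,0,0,0,0,0,0]])

```text
time_s: 7.03
eef_pos: [508.6, 206.4, 110.7]
ee_rot: [0.001, 0.755, 0.656, 0.003]
force: [-0.5, -0.4, 0.3]
grip_width: 0.3
```

```bash
python3 - <<'E'
from h import *
f=lambda x:np.clip(255*(x/255.)**0.45,0,255).astype(np.uint8)
rel([507.5,206.5,107],82)
w=capture('wrist');s=capture('scene')
cv2.imwrite("pics/w8.png",f(w["frame"][:,:,::-1]))
k=s["frame"][220:320,310:410,::-1];cv2.imwrite("pics/s8c.png",f(cv2.resize(k,None,fx=5,fy=5,interpolation=cv2.INTER_CUBIC)))
E
```

```text
t 7.03 pos [508.6 206.4 110.7] yaw 81.9 tilt 0.3 q [0.17 0.44 1.54 0.   1.16 0.31] F [-0.5 -0.4  0.3] g 0.3
rotvec [ 0.004 -0.003 -0.001] shift cm [-0.01 -0.11  0.37] rows>= 0.1
```

View pics/w8.png

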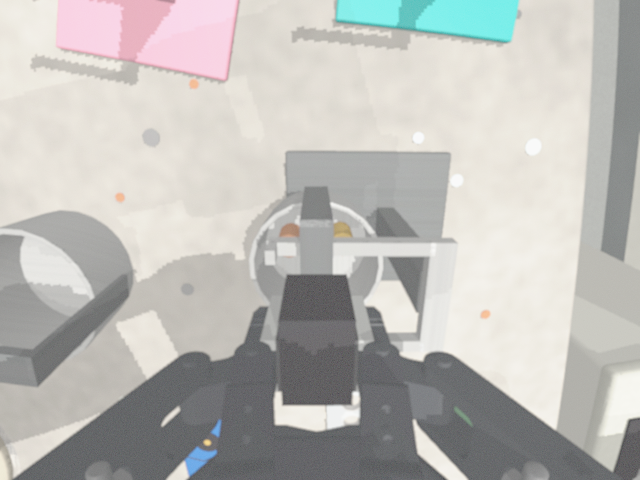

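View pics/s8c.png

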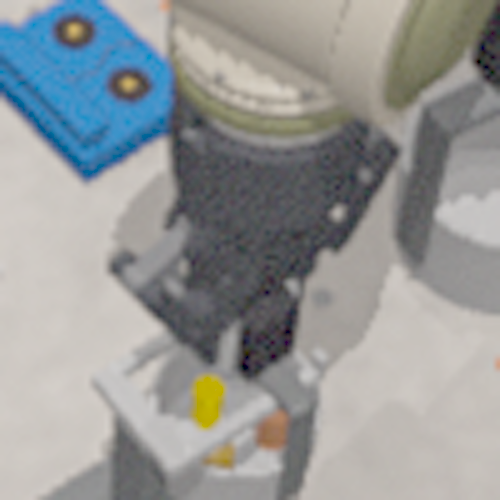

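Gripped: opening 0.30 × 85 ≈ 26 mm, the block's thickness. Lifting 22 mm gently.

>>> move_arm(series=[[0,0,0,0,0,-0.3,0],[0,0,0,0,0,-0.8,0],[0,0,0,0,0,-1.4,0],[0,0,0,0,0,-1.9,0],[0,0,0,0,0,-2.2,0]])

```text
time_s: 7.55
eef_pos: [508.8, 206.4, 133.7]
ee_rot: [0.001, 0.755, 0.656, 0.003]
force: [-0.1, -0.4, -3.6]
grip_width: 0.295
```

>>> move_arm(series=[[0,0,0,0,0,0,0],[0,0,0,0,0,0,0]])

```text
time_s: 7.72
eef_pos: [508.9, 206.4, 133.9]
ee_rot: [0.001, 0.755, 0.656, 0.003]
force: [0.5, -0.1, -3.7]
grip_width: 0.298
```

```bash
python3 - <<'E'
from h import *
f=lambda x:np.clip(255*(x/255.)**0.45,0,255).astype(np.uint8)
rel([507.5,206.5,130],82)
w=capture('wrist');s=capture('scene')
cv2.imwrite("pics/w9.png",f(w["frame"][:,:,::-1]))
k=s["frame"][230:330,310:410,::-1];cv2.imwrite("pics/s9c.png",f(cv2.resize(k,None,fx=5,fy=5,interpolation=cv2.INTER_CUBIC)))
E
```

```text
t 7.72 pos [508.9 206.4 133.9] yaw 81.9 tilt 0.38 q [0.17 0.41 1.51 0.   1.21 0.31] F [ 0.5 -0.1 -3.7] g 0.298
rotvec [ 0.006 -0.003 -0.001] shift cm [-0.02 -0.14  0.39] rows>= 0.1
```

View pics/w9.png

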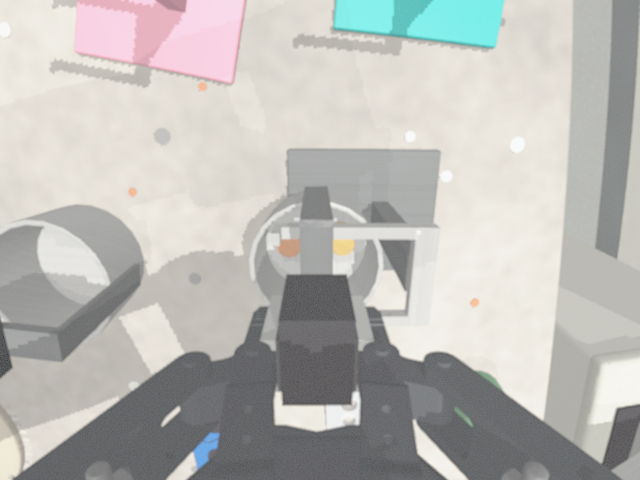

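View pics/s9c.png

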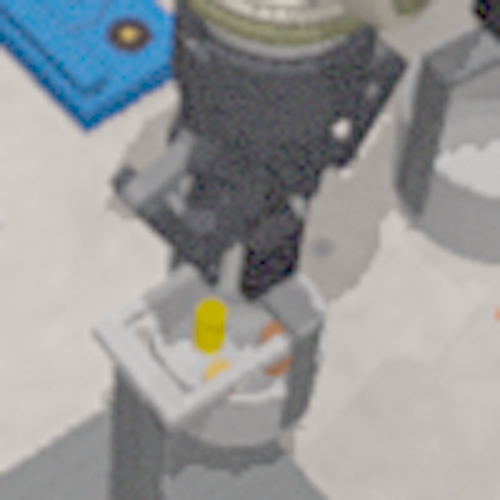

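>>> move_arm(series=[[0,0,0,0,-0.3,0,0],[0,0,0,0,-1,0,0],[0,0,0,0,-1.9,0,0],[0,0,0,0,-2.8,0,0],[0,0,0,0,-3.5,0,0]])

```text
time_s: 8.23
eef_pos: [472.6, 211.5, 133.3]
ee_rot: [0.001, 0.755, 0.656, 0.003]
force: [-0.0, -0.3, -3.9]
grip_width: 0.294
```

>>> move_arm(series=[[0.004,-0.002,0,0,-0.8,0,0],[0.004,-0.002,0,0,-1.7,0,0],[0.004,-0.002,0,0,-2.5,0,0],[0.004,-0.002,0,0,-3,0,0],[0.004,-0.002,0,0,-3.2,0,0]])

```text
time_s: 8.65
eef_pos: [440.1, 216.2, 133.2]
ee_rot: [-0.0, 0.755, 0.656, 0.001]
force: [1.5, 0.1, -4.7]
grip_width: 0.295
```

```bash
python3 - <<'E'
from h import *
f=lambda x:np.clip(255*(x/255.)**0.45,0,255).astype(np.uint8)
rel([443,215.6,133],82)
w=capture('wrist');s=capture('scene')
cv2.imwrite("pics/w10.png",f(w["frame"][:,:,::-1]))
k=s["frame"][230:350,310:430,::-1];cv2.imwrite("pics/s10c.png",f(cv2.resize(k,None,fx=5,fy=5,interpolation=cv2.INTER_CUBIC)))
E
```

```text
t 8.65 pos [440.1 216.2 133.2] yaw 82.0 tilt 0.07 q [0.22 0.29 1.69 0.   1.16 0.36] F [ 1.5  0.1 -4.7] g 0.295
rotvec [ 0.    -0.001 -0.   ] shift cm [-0.02  0.3   0.02] rows>= 0.1
```

View pics/w10.png

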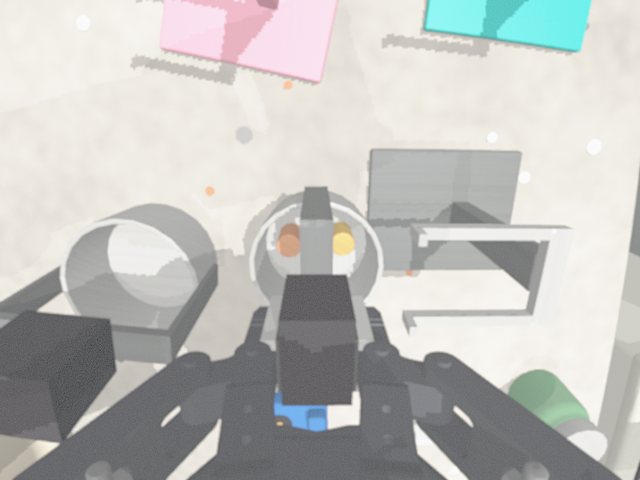

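View pics/s10c.png

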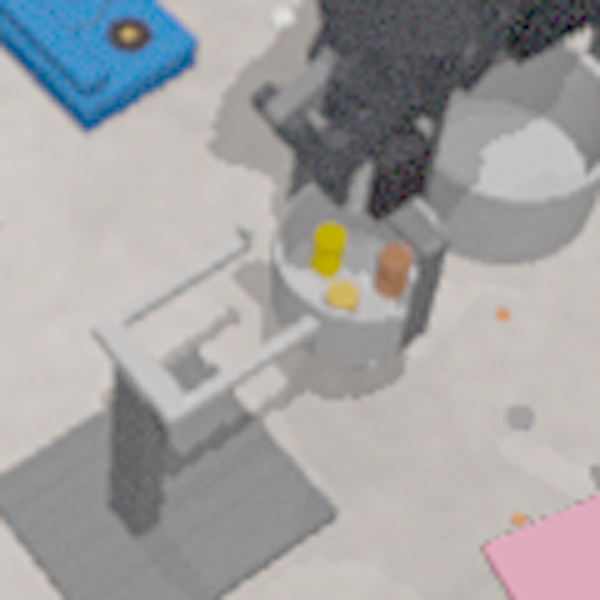

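Tin is off the prongs with all three cells standing (scene crop: yellow (328,250), copper (393,270), brass (342,295)). Raising, then carrying.

>>> move_arm(series=[[0,0,0,0,0,-0.6,0],[0,0,0,0,0,-1.9,0],[0,0,0,0,0,-3.5,0],[0,0,0,0,0,-5.1,0],[0,0,0,0,0,-6.7,0]])

```text
time_s: 9.17
eef_pos: [441.0, 215.9, 201.4]
ee_rot: [0.0, 0.755, 0.656, 0.001]
force: [-0.4, -0.1, -4.2]
grip_width: 0.295
```

>>> move_arm(series=[[0,0,0,0,0,-1.6,0],[0,0,0,0,0,-3.2,0],[0,0,0,0,0,-4.4,0],[0,0,0,0,0,-5,0],[0,0,0,0,0,-5.3,0]])

```text
time_s: 9.58
eef_pos: [441.4, 215.8, 255.4]
ee_rot: [0.0, 0.755, 0.656, 0.001]
force: [-0.1, 0.4, -4.3]
grip_width: 0.299
```

```bash
python3 - <<'E'
from h import *
rel([566,-256,250],82)
E
```

```text
t 9.58 pos [441.4 215.8 255.4] yaw 82.0 tilt 0.18 q [0.22 0.2  1.48 0.   1.46 0.36] F [-0.1  0.4 -4.3] g 0.299
rotvec [ 0.003 -0.002 -0.001] shift cm [-44.97  18.94   0.51] rows>= 11.7
```

>>> move_arm(series=[[0,0,0,-0.5,0.2,0,0],[0,0,0,-1.6,0.7,0,0],[0,0,0,-3.2,1.4,0,0],[0,0,0,-5.1,2.2,0,0],[0,0,0,-7.1,3,0,0]])

```text
time_s: 10.0
eef_pos: [461.1, 140.3, 254.5]
ee_rot: [-0.0, 0.755, 0.656, 0.001]
force: [0.8, -0.6, -4.3]
grip_width: 0.3
```

>>> move_arm(series=[[0,0,0,-2,0.85,0,0],[0,0,0,-4,1.7,0,0],[0,0,0,-6,2.5,0,0],[0,0,0,-8,3.4,0,0],[0,0,0,-10,4.2,0,0]])

```text
time_s: 10.42
eef_pos: [488.6, 33.9, 253.6]
ee_rot: [-0.001, 0.755, 0.656, 0.0]
force: [-0.2, 0.5, -3.7]
grip_width: 0.298
```

```bash
python3 - <<'E'
from h import *
rel([566,-256,250],82)
E
```

```text
t 10.42 pos [488.6  33.9 253.6] yaw 82.0 tilt 0.08 q [-0.17  0.2   1.49  0.    1.46 -0.03] F [-0.2  0.5 -3.7] g 0.298
rotvec [-0.    -0.001 -0.001] shift cm [-27.63  11.71   0.32] rows>= 7.2
```

>>> move_arm(series=[[0,0,0,-2,0.85,0,0],[0,0,0,-4,1.7,0,0],[0,0,0,-6,2.5,0,0],[0,0,0,-8,3.4,0,0],[0,0,0,-10,4.2,0,0]])

```text
time_s: 10.83
eef_pos: [516.1, -72.5, 252.5]
ee_rot: [-0.001, 0.755, 0.656, -0.0]
force: [0.5, 0.9, -4.3]
grip_width: 0.298
```

>>> move_arm(series=[[0,0,0,-2,0.85,0,0],[0,0,0,-4,1.7,0,0],[0,0,0,-6,2.5,0,0],[0,0,0,-8,3.4,0,0],[0,0,0,-9.5,4.1,0,0]])

```text
time_s: 11.25
eef_pos: [543.2, -174.3, 251.1]
ee_rot: [-0.002, 0.755, 0.655, -0.001]
force: [1.1, 0.1, -3.6]
grip_width: 0.297
```

```bash
python3 - <<'E'
from h import *
rel([566,-256,250],82)
E
```

```text
t 11.25 pos [ 543.2 -174.3  251.1] yaw 81.9 tilt 0.22 q [-0.52  0.39  1.24  0.    1.52 -0.37] F [ 1.1  0.1 -3.6] g 0.297
rotvec [-0.004 -0.002 -0.002] shift cm [-7.76  3.41  0.08] rows>= 2.0
```

>>> move_arm(series=[[0,0,0,-1.8,0.8,0,0],[-0.002,-0.001,0,-3.6,1.6,0,0],[-0.004,-0.002,0,-5.4,2.4,0.1,0],[-0.004,-0.002,0,-6.8,3,0.2,0],[-0.004,-0.002,0,-7.6,3.3,0.3,0]])

```text
time_s: 11.67
eef_pos: [564.8, -256.2, 246.2]
ee_rot: [-0.001, 0.756, 0.655, -0.0]
force: [1.2, 0.3, -3.0]
grip_width: 0.293
```

>>> move_arm(series=[[0,0,0,0,0,0,0],[0,0,0,0,0,0,0],[0,0,0,0,0,0,0]])

```text
time_s: 11.92
eef_pos: [564.6, -255.5, 246.0]
ee_rot: [-0.001, 0.756, 0.655, -0.0]
force: [0.6, 0.0, -4.1]
grip_width: 0.298
```

```bash
python3 - <<'E'
from h import *
f=lambda x:np.clip(255*(x/255.)**0.45,0,255).astype(np.uint8)
rel([566,-256,241],82)
w=capture('wrist');s=capture('scene')
cv2.imwrite("pics/w11.png",f(w["frame"][:,:,::-1]))
k=s["frame"][110:260,150:310,::-1];cv2.imwrite("pics/s11c.png",f(cv2.resize(k,None,fx=4,fy=4,interpolation=cv2.INTER_CUBIC)))
t=capture('top')["frame"][:,:,::-1];cv2.imwrite("pics/t11.png",t)
E
```

```text
t 11.92 pos [ 564.6 -255.5  246. ] yaw 81.8 tilt 0.13 q [-0.61  0.51  1.08 -0.    1.56 -0.47] F [ 0.6  0.  -4.1] g 0.298
rotvec [-0.002 -0.001 -0.003] shift cm [-0.03  0.15  0.5 ] rows>= 0.1
```

View pics/w11.png

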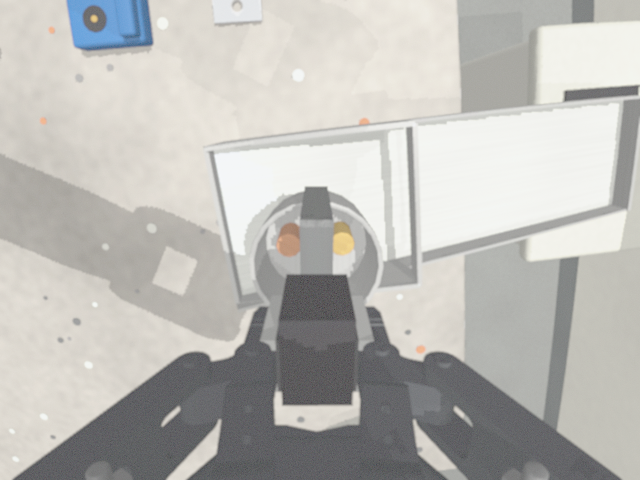

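View pics/s11c.png

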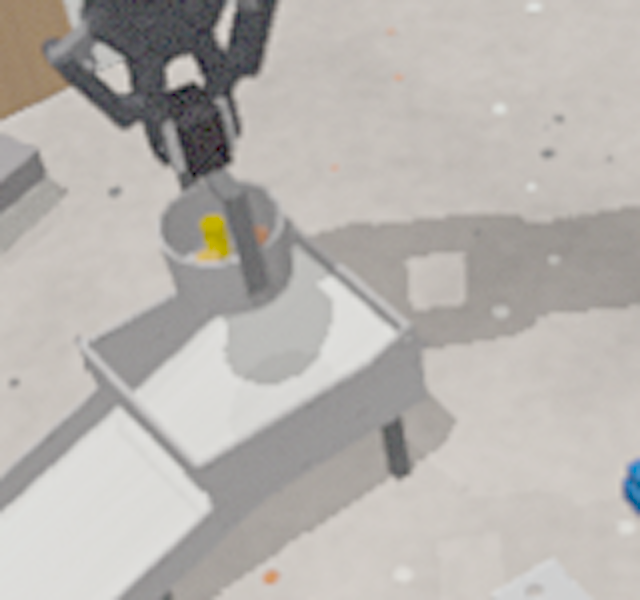

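View pics/t11.png

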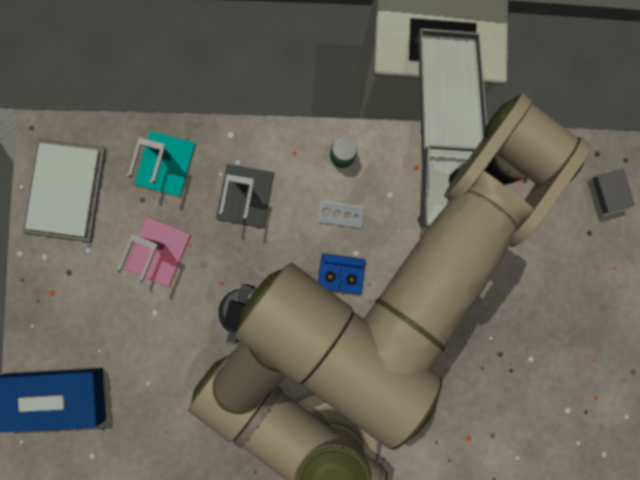

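>>> move_arm(series=[[-0.001,-0.001,0,0,0.05,0.2,0],[-0.001,-0.001,0,0,0.1,0.4,0],[-0.001,-0.001,0,0,0.1,0.5,0],[-0.001,-0.001,0,0,0.1,0.5,0],[-0.001,-0.001,0,0,0.1,0.5,0]])

```text
time_s: 12.48
eef_pos: [565.8, -255.5, 241.5]
ee_rot: [0.0, 0.756, 0.655, -0.0]
force: [-0.0, 0.7, -3.4]
grip_width: 0.292
```

```bash
python3 - <<'E'
from h import *
f=lambda x:np.clip(255*(x/255.)**0.45,0,255).astype(np.uint8)
rel([566,-256,241],82)
w=capture('wrist');s=capture('scene')
C=np.array([566,-256,185.]);a=np.linspace(0,2*np.pi,24)
def draw(c,im,x0,y0,F):
    for z,col in((0,(0,0,255)),(45,(0,255,0))):
        for q in proj(c,[C+[39*np.cos(t),39*np.sin(t),z] for t in a]):
            cv2.circle(im,tuple(int(v) for v in ((q-[x0,y0]+.5)*F)),2,col,-1)
    for q in proj(c,[[485,-324,135],[647,-324,135],[647,-188,135],[485,-188,135]]): cv2.circle(im,tuple(int(v) for v in ((q-[x0,y0]+.5)*F)),3,(255,0,0),-1)
k=f(cv2.resize(s["frame"][130:250,170:270,::-1].copy(),None,fx=5,fy=5,interpolation=cv2.INTER_CUBIC));draw(s,k,170,130,5);cv2.imwrite("pics/s12c.png",k)
k=f(w["frame"][:,:,::-1].copy());draw(w,k,0,0,1);cv2.imwrite("pics/w12.png",k)
E
```

```text
t 12.48 pos [ 565.8 -255.5  241.5] yaw 81.9 tilt 0.04 q [-0.61  0.51  1.09 -0.    1.55 -0.47] F [-0.   0.7 -3.4] g 0.292
rotvec [-0.     0.001 -0.003] shift cm [-0.05  0.03  0.05] rows>= 0.0
```

View pics/s12c.png

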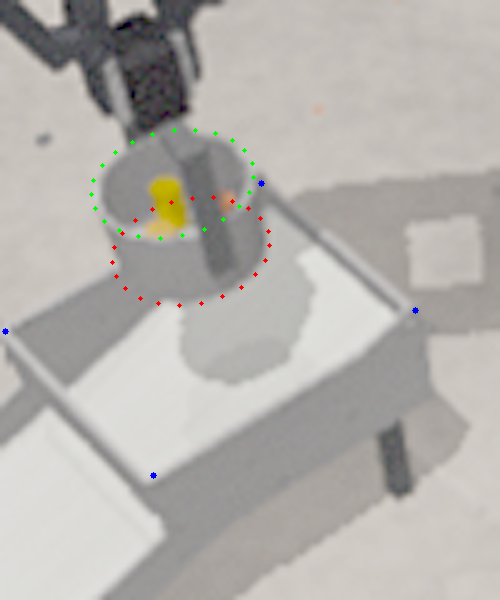

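View pics/w12.png

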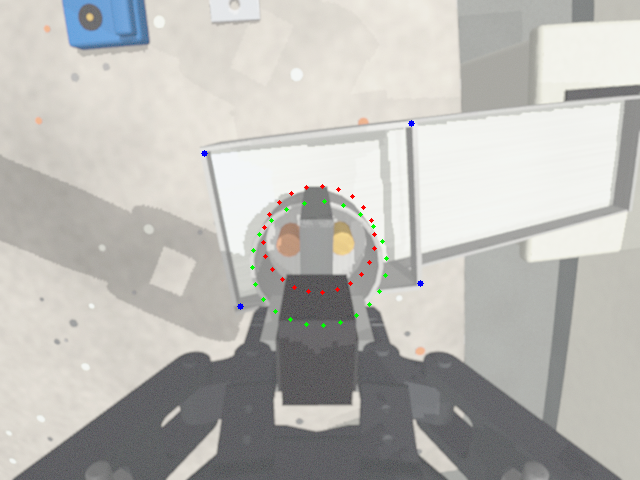

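Overlay: the tin's drawn circles (underside at z=185, centred at the mouth) match the picture within 2–3 px in both views, the mouth corners match, and all three cells are in the tin. I'll hold a moment, re-read, then hand in.

>>> move_arm(series=[[0,0,0,0,0,0,0],[0,0,0,0,0,0,0],[0,0,0,0,0,0,0],[0,0,0,0,0,0,0]])

```text
time_s: 12.92
eef_pos: [565.8, -255.6, 241.6]
ee_rot: [0.0, 0.756, 0.655, -0.0]
force: [0.6, 0.9, -3.8]
grip_width: 0.295
```

```bash
python3 - <<'E'
from h import *
rel([566,-256,241],82); print(abs(ctrl.sense()["dq"]).max())
print(job.finish_job())
E
```

```text
t 12.92 pos [ 565.8 -255.6  241.6] yaw 81.8 tilt 0.05 q [-0.61  0.51  1.09 -0.    1.55 -0.47] F [ 0.6  0.9 -3.8] g 0.295
rotvec [-0.     0.001 -0.003] shift cm [-0.04  0.03  0.06] rows>= 0.0
0.0016343406148805958
the job is handed in; nothing more can be done
None
```

The tin is held level and still over the middle of the chute mouth, and I handed the job in at 12.9 s. I gripped the small tin's block, lifted it about 23 mm, drew it about 68 mm off the prongs, raised it and carried it to the chute.

**Last checks**
- **Position:** the tin is centred over the mouth to within about 3 mm. Its underside is about 50 mm above the rim, and the overlays in the scene and wrist views match to 2–3 px.
- **Level and grip:** tilt is 0.05°, joint speeds are near zero, the gripper opening is 0.295 (about 25 mm on the 26 mm block), and the load reads 3.8 N.
- **Cells and surroundings:** all three cells were visible in the tin just before hand-in. The dock, gauge and jar look unmoved in the top view.

**What disagreed:** the first grasp closed on air. Two camera views put the fingertips about 36–40 mm behind the reported TCP, which does not fit the stated "TCP at the very end of the fingers". I saw no contact force, so I reopened, went about 45 mm deeper by camera and gripped properly. The final height therefore rests on the tin's known hanging height plus the measured lift, with the camera overlays as a check.

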